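# Dispense one short can from the pantry can rack

### The arm

A 6-joint arm with a two-finger parallel gripper is mounted at the origin on the work surface. World frame = base frame: x ahead of the robot, y to its left, z up, the work surface at z = 0. Lengths are in m, angles in degrees, forces in N, time in s.
With the tool pointing down it reaches from about 0.275 to 0.825 m from the base axis. Payload 4.9 kg.
Tool frame: the origin (TCP) lies on the front face of the gripper's body, between the roots of the fingers; the fingertips stand 73 mm ahead of it and the grasp point (between the pads) lies 54 mm ahead of it; z points along the fingers, y is the line along which they close (so a half turn about z gives the same grasp; the last joint's range is limited). The gripper opens to 85 mm and grips with 20 to 120 N. Pads are 22 mm wide; open, the fingers measure 114 mm over their backs; the gripper's body (76 mm by 85 mm) begins 54 mm behind the grasp point. The pads swing forward as they close: fully open they stand 13 mm farther back than shut.
Start: joints at [-80.684, 18.69, -11.035, 60.275, 0, 82.311], TCP at [0.161, -0.526, 0.304] pointing down, gripper open.
Joint ranges: [-152.03, 152.03], [-55.5, 102.48], [-74.3, 77.21], [-110.64, 120.58], [-84.22, 78.4], [-180, 180]. Speed limits (degrees/s): [147.25, 147.25, 180, 180, 180, 180].

### API

Orientations are given as a 3x3 rotation matrix whose columns are the frame's x, y, z axes.
In Python, from station import r gives the robot as it stands. The module is installed in compiled form; this text tells all that it offers.
- The arm moves only by the tool servo_tool, never from a script. Its argument "increments" is a list of rows, each an object with "delta_pos": the shift along the tool's x, y, z in m, a list of three; "yaw": the turn about the tool's z in degrees; "grip": the opening, from 0 (shut) to 1 (fully open). In form: [{"delta_pos": [dx, dy, dz], "yaw": yaw, "grip": grip}, ...]. A call has 1 to 20 rows; each row is the pose to reach, as a shift and turn from the pose commanded when the call began, along the tool's axes at that moment; what a row does not reach only later rows make up. A row lasts 1/10 s, in which the tool goes at most 50 mm and 8.59 degrees, less where a joint would pass 70% of its speed; a pose out of reach is approached as far as the arm can. A call with a gripper value outside its range is refused whole. The fingers move at their own pace and stop on an object; the grip force is fixed at half the most. Time passes only in rows, so rows that repeat a pose let the fingers close. It gives the time, the measured TCP pose, the force, the opening and the grip force at its end, in the units of the state.
- r.read_state(): the state, without advancing time (a new reading comes with each control period).
- r.camera(name): name is "scene" or "top"; returns a dict with "color" (400x640x3 uint8, red, green, blue), "z_map" (400x640 float32, m along the optical axis (not along the pixel's ray), 0 where there is no reading), "fx", "fy", "cx", "cy" (pixels), "position" and "orientation" of the camera in the world. Camera axes: x right, y down, z forward; pixel columns grow to the right and rows downward; lengths in m; the calibration is good to about 2 mm. A picture is of the moment at which its call begins.
- r.finish_job(): hands the job in; it is judged then, once.
The state is a dict: "t": time; "qpos": joint angles; "joint_vel": joint speeds; "joint_torque": joint torques, N m; "tcp_pos": TCP position; "ee_rot": TCP orientation; "ft_force": force on the tool from outside, world axes, zero at the start; "wrist_torque": the same for the moment, N m; "grip_width": finger opening in m; "grip_force": force on a finger pad.
Only numpy, scipy, OpenCV 4.12 (cv2) and the standard library are available. Lean on these libraries where they do the work, as an engineer would, in place of code of your own. Each camera call takes 0.05 s, during which the arm holds its last target. There are 200 camera calls.

### The job

Let one short can out of its can rack: with your fingertips press the thumb pad of that rack's rocker lever right down, so that the gate at the other end lifts and the first can rolls down to the front lip, then let the lever come all the way back up so that the next can rolls up to the shut gate and stays in the rack. Work only with the lever: do not touch or lift the cans, and leave the rack of tall cans and the things on the counter alone.

Things in the scene. Friction and masses are not known exactly. Their poses are not given: they have to be found in the camera images.
- rack_short: Fixed white sheet-metal can rack, one sloping lane with four 68 mm cans lying across it in a row; 366 mm long, 94 wide. Origin on the counter under its middle; +x level, towards the high end; at yaw 0 the low end (24 mm lip) faces the robot. Rocker lever across the lane, pivot at x -67, z 132 mm: gate roller low in front, hold-back roller just behind the pivot, thumb pad raised at the rear, over the second can.
- lever_short (a joint): Lever of the short-can rack, rad: 0 = up, gate shut; 0.62 = pad fully down on its stop. Springs back to 0. Needs about 6 N at the pad centre to start, 8 to 10 N from half stroke on. The gate clears the first can near 0.55; the hold-back roller then keeps the second can back until the lever is up again.
- pad_short (a point): Middle of the top face of that lever's thumb pad, a steel plate 54 mm long (30 towards the lip, 24 away from it), 54 wide, 4 thick, smooth. In its rack's frame it is at x -12, z 184 mm when up; x 0, z 164 half pressed; x 7, z 142 fully pressed (y 0). It slopes 18 degrees up towards rack +x when up, level half-way, 18 down when pressed. Can tops near it reach z 130 to 140; the last can's z 150.
- rack_tall: Fixed white sheet-metal can rack, one sloping lane with four 101 mm cans lying across it in a row; 366 mm long, 127 wide. Origin on the counter under its middle; +x level, towards the high end; at yaw 0 the low end (24 mm lip) faces the robot. Rocker lever across the lane, pivot at x -67, z 132 mm: gate roller low in front, hold-back roller just behind the pivot, thumb pad raised at the rear, over the second can.
- lever_tall (a joint): Lever of the tall-can rack, rad: 0 = up, gate shut; 0.62 = pad fully down on its stop. Springs back to 0. Needs about 6 N at the pad centre to start, 8 to 10 N from half stroke on. The gate clears the first can near 0.55; the hold-back roller then keeps the second can back until the lever is up again.
- pad_tall (a point): Middle of the top face of that lever's thumb pad, a steel plate 54 mm long (30 towards the lip, 24 away from it), 54 wide, 4 thick, smooth. In its rack's frame it is at x -12, z 184 mm when up; x 0, z 164 half pressed; x 7, z 142 fully pressed (y 0). It slopes 18 degrees up towards rack +x when up, level half-way, 18 down when pressed. Can tops near it reach z 130 to 140; the last can's z 150.
- short_can1: Closed short food can, steel, plain paper label, 66 mm diameter, 68 long, about 230 g, lying in its rack. Origin at its centre, y along the can. First in the row, against the gate: x -66, z 85 mm in the rack's frame; once let out it rests at the lip, x -152, z 71.
- short_can2: Closed short food can, steel, plain paper label, 66 mm diameter, 68 long, about 230 g, lying in its rack. Origin at its centre, y along the can. Second in the row: x -1 mm in the rack's frame; x -66 once it has moved up to the gate.
- short_can3: Closed short food can, steel, plain paper label, 66 mm diameter, 68 long, about 230 g, lying in its rack. Origin at its centre, y along the can. Third in the row: x 64 mm in the rack's frame.
- short_can4: Closed short food can, steel, plain paper label, 66 mm diameter, 68 long, about 230 g, lying in its rack. Origin at its centre, y along the can. Last in the row: x 130 mm in the rack's frame.
- tall_can1: Closed tall food can, steel, plain paper label, 66 mm diameter, 101 long, about 350 g, lying in its rack. Origin at its centre, y along the can. First in the row, against the gate: x -66, z 85 mm in the rack's frame; once let out it rests at the lip, x -152, z 71.
- tall_can2: Closed tall food can, steel, plain paper label, 66 mm diameter, 101 long, about 350 g, lying in its rack. Origin at its centre, y along the can. Second in the row: x -1 mm in the rack's frame; x -66 once it has moved up to the gate.
- tall_can3: Closed tall food can, steel, plain paper label, 66 mm diameter, 101 long, about 350 g, lying in its rack. Origin at its centre, y along the can. Third in the row: x 64 mm in the rack's frame.
- tall_can4: Closed tall food can, steel, plain paper label, 66 mm diameter, 101 long, about 350 g, lying in its rack. Origin at its centre, y along the can. Last in the row: x 130 mm in the rack's frame.
- jar: Bystander: closed glass jar with steel lid, 62 mm diameter, 95 mm high, standing on the counter. Origin at the centre of its underside.
- spice: Bystander: amber spice bottle with black cap, 42 mm diameter, 105 mm high, standing. Origin at the centre of its underside.
- tub: Bystander: white ceramic bowl, 84 mm across the rim, 60 mm high. Origin at the centre of its underside.
Things that resemble listed ones, but are neither listed nor needed, are in the scene too. Leave any green look-alike of the short_can4 alone.

How it is judged:
By the outcome, as a careful person would: the job done as asked, in the order asked, and still so for the second after the job is handed in, with the robot touching nothing.
It also fails if it takes over 35 s, if anything falls off the work surface, if the arm or the gripper's body presses on something with over 40 N, if the wrist force passes 120 N, or if a joint passes its speed limit or range.

## Working session

There is one attempt and no reset: what is moved stays moved. The work goes in short steps, Python scripts to look and compute and a tool call to move; the robot and the scene stay as the last step left them, time stands still between calls to the robot, and variables do not carry over. Pictures are saved under pics/ and viewed, at most 10 in all, crops included, and the job is handed in when it is done.

Besides the shell and the picture viewer there is one more tool, called after "Emit:" by a JSON object that holds its "op" and its "data". servo_tool: Moves the arm, as the interface text tells. Its arguments: {"type":"object","properties":{"increments":{"type":"array","items":{"type":"object","properties":{"delta_pos":{"type":"array","items":{"type":"number"}},"yaw":{"type":"number"},"grip":{"type":"number"}}}}},"required":["increments"]}

```bash
mkdir -p pics; cat > h.py <<'E'
import numpy as np,cv2
from station import r
def cloud(c):
    z=c["z_map"];v,u=np.indices(z.shape)
    p=np.dstack([(u-c["cx"])/c["fx"]*z,(v-c["cy"])/c["fy"]*z,z])
    return p@np.array(c["orientation"]).T+np.array(c["position"])
def save(c,n): cv2.imwrite("pics/"+n,c["color"][...,::-1])
E
python3 - <<'E'
from h import *
for n in("top","scene"):
    c=r.camera(n);save(c,n+"1.png");np.savez(n+"1.npz",**c);print(n,c["position"],np.round(c["orientation"],3).tolist(),c["fx"])
s=r.read_state();print(s["t"],s["tcp_pos"],np.round(s["ee_rot"],3).tolist(),s["grip_width"])
E
```

```text
top [ 4.46458746e-01 -1.85970045e-04  1.82642896e+00] [[0.002, -0.997, 0.081], [-1.0, -0.001, 0.01], [-0.01, -0.081, -0.997]] 509.7063305993092
scene [ 1.20338205 -0.17630847  1.08939621] [[0.258, 0.805, -0.534], [0.966, -0.216, 0.141], [-0.001, -0.552, -0.834]] 377.59294139632806
0.1 [ 0.16080078 -0.5255708   0.30319523] [[0.956, 0.292, -0.0], [0.292, -0.956, 0.001], [0.0, -0.001, -1.0]] 0.08539486942577193
```

View pics/top1.png

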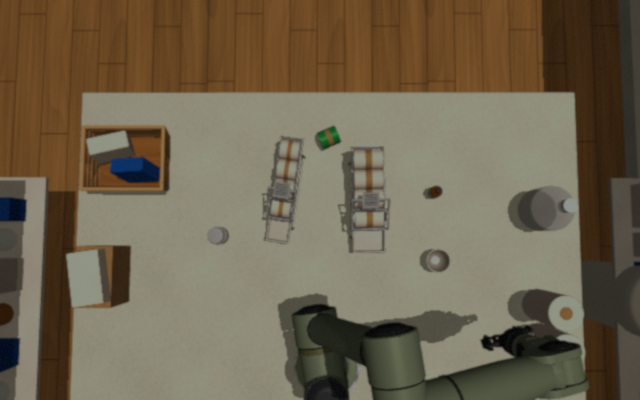

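View pics/scene1.png

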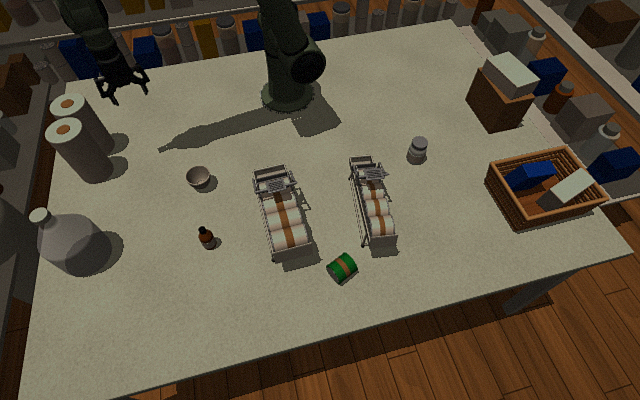

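The top view shows two candidate racks. The narrow one, with its pad near (283,189), is the short-can rack; the wide one, with its pad near (370,200), is the tall-can rack. The loose green can at (328,138) is the look-alike to leave alone. The jar is at (217,235), the spice bottle at (433,191) and the tub at (436,260). I choose the narrow rack and will check it in a close crop.

```bash
python3 - <<'E'
from h import *
c=dict(np.load("top1.npz"));P=cloud(c)
a=c["color"][125:255,235:400,::-1];cv2.imwrite("pics/crop.png",cv2.resize(a,None,fx=4.5,fy=4.5,interpolation=cv2.INTER_CUBIC))
hsv=cv2.cvtColor(c["color"],cv2.COLOR_RGB2HSV)
for nm,(u0,u1) in dict(short=(262,306),tall=(338,392)).items():
    R=np.zeros(P.shape[:2],bool);R[130:255,u0:u1]=1
    q=P[R&(P[...,2]>.155)&(P[...,2]<.21)]
    print(nm,"pad",len(q),q.mean(0).round(4),q.min(0).round(3),q.max(0).round(3))
    m=R&(P[...,2]>.03)&(P[...,2]<.25)
    rect=cv2.minAreaRect((P[m][:,:2]*1000).astype(np.float32));print(" rect",rect)
    b=R&(hsv[...,0]<20)&(hsv[...,1]>110)&(P[...,2]>.08)
    q=P[b];l=cv2.fitLine((q[:,:2]*1000).astype(np.float32),cv2.DIST_HUBER,0,.01,.01).ravel()
    print(" bands",len(q),l,np.degrees(np.arctan2(l[1],l[0])))
np.set_printoptions(linewidth=200)
print((P[180:200,268:298,2]*1000).astype(int))
E
```

```text
short pad 332 [0.6091 0.1445 0.1816] [0.579 0.091 0.155] [0.76  0.192 0.197]
 rect ((617.11474609375, 143.40933227539062), (93.69349670410156, 365.0902099609375), 81.34413146972656)
 bands 159 [ 9.8903364e-01 -1.4769040e-01  6.6758521e+02  1.3670808e+02] -8.493105
tall pad 371 [ 0.5767 -0.145   0.1812] [ 0.547 -0.207  0.155] [ 0.723 -0.083  0.198]
 rect ((614.9094848632812, -139.72401428222656), (431.7192077636719, 149.12539672851562), 7.532142162322998)
 bands 284 [ 9.9977291e-01  2.1311674e-02  6.3182281e+02 -1.4152223e+02] 1.2211614
[[  -6   -2   -1    2    3    0   92  125  118  120  115  115  113  120  111  118  115  121  117  117  110  107  111  107  115  107   96  103   68   92]
 [  12    4    6   -2   -4    3   88  188  195  185  186  186  124  119  121  126  128  127  115  120  120  118  121  117  112  118  108  110   92   94]
 [  -3    4    0   -4    5  -10   84  187  187  194  194  192  189  188  183  189  194  188  122  129  119  115  128  123  119  117  115  116   87   93]
 [   1   -9   -1    6    7    2  190  184  190  195  195  193  194  187  187  189  197  181  193  1
[... 1802 characters left out ...]
5  179  178  181  186  173  181  183  180  183  114  122  123  121  170  161    5   10]
 [ 154  151    2    8   81  180  178 1826  178  176  170  185  172  178  173  170  177  169  177  179  184  175  120  120  116  114  170  171    0    4]
 [ 149  150  134  140  131  141  129  137  136  171  167  174  179  172  180  175  180  179  180  175  176  115  102  112  123   99  171  169   -6   12]
 [ 142  143  141  130  128  143  138  141  130  147  132  135  136  128  136  178  176  176  169  176  176  103   93 1826  108   88  167  158    4    3]
 [ 144  138   -5    4   83  133  132  132  137  131  135  136  130  138  138  137  137  136  142  138  133  137  141   90   95   57  153  153    2   21]]
```

View pics/crop.png

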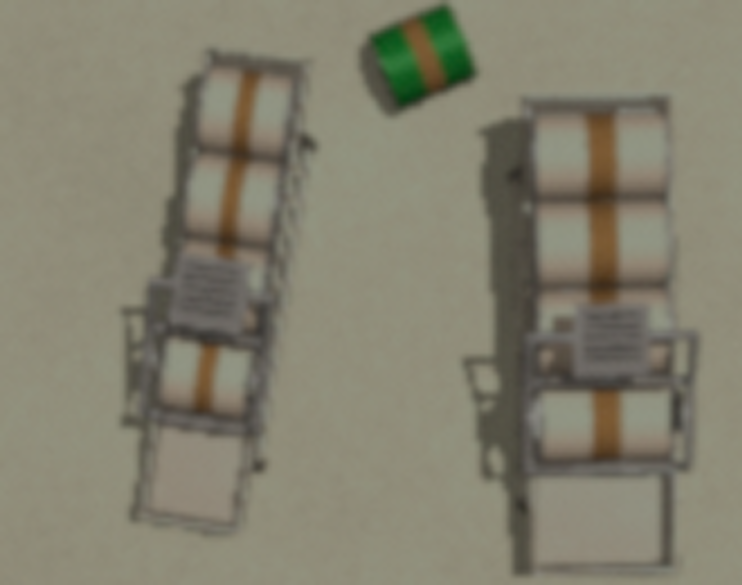

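The crop confirms it: the left rack has the squarish 68 mm cans, with its pad at crop (212,290), and the right rack has the longer cans. The short rack's origin is about (0.617, 0.144), with yaw about -8.6°. I'll go above its pad with the fingers shut and the tool x axis along the lane.

Emit:
{"op": "servo_tool", "data": {"increments": [{"delta_pos": [0,0,-0.04],"yaw": 0,"grip": 0},{"delta_pos": [0.624,-0.51,-0.04],"yaw": -154.5,"grip": 0},{"delta_pos": [0.624,-0.51,-0.04],"yaw": -154.5,"grip": 0},{"delta_pos": [0.624,-0.51,-0.04],"yaw": -154.5,"grip": 0},{"delta_pos": [0.624,-0.51,-0.04],"yaw": -154.5,"grip": 0},{"delta_pos": [0.624,-0.51,-0.04],"yaw": -154.5,"grip": 0},{"delta_pos": [0.624,-0.51,-0.04],"yaw": -154.5,"grip": 0},{"delta_pos": [0.624,-0.51,-0.04],"yaw": -154.5,"grip": 0},{"delta_pos": [0.624,-0.51,-0.04],"yaw": -154.5,"grip": 0},{"delta_pos": [0.624,-0.51,-0.04],"yaw": -154.5,"grip": 0},{"delta_pos": [0.624,-0.51,-0.04],"yaw": -154.5,"grip": 0},{"delta_pos": [0.624,-0.51,-0.04],"yaw": -154.5,"grip": 0},{"delta_pos": [0.624,-0.51,-0.04],"yaw": -154.5,"grip": 0},{"delta_pos": [0.624,-0.51,-0.04],"yaw": -154.5,"grip": 0},{"delta_pos": [0.624,-0.51,-0.04],"yaw": -154.5,"grip": 0},{"delta_pos": [0.624,-0.51,-0.04],"yaw": -154.5,"grip": 0},{"delta_pos": [0.624,-0.51,-0.04],"yaw": -154.5,"grip": 0},{"delta_pos": [0.624,-0.51,-0.04],"yaw": -154.5,"grip": 0},{"delta_pos": [0.624,-0.51,-0.04],"yaw": -154.5,"grip": 0},{"delta_pos": [0.624,-0.51,-0.04],"yaw": -154.5,"grip": 0}]}}

```text
t: 2.1
tcp_pos: [0.6083, 0.1449, 0.3429]
ee_rot: [[-0.989, 0.147, -0.002], [0.147, 0.989, -0.0], [0.002, -0.0, -1.0]]
ft_force: [0.5, -0.2, -1.4]
grip_width: -0.0001
grip_force: 0.0
```

```bash
python3 - <<'E'
from h import *
c=r.camera("scene");save(c,"s2.png");np.savez("s2.npz",**c)
a=c["color"][95:275,300:460,::-1];cv2.imwrite("pics/s2c.png",cv2.resize(a,None,fx=3.3,fy=3.3,interpolation=cv2.INTER_CUBIC))
# expected pad centre and fingertip projections
R=np.array(c["orientation"]);o=np.array(c["position"])
for p in([.605,.1455,.184],[.6083,.1449,.27]):
    q=R.T@(np.array(p)-o);print(q[0]/q[2]*c["fx"]+c["cx"],q[1]/q[2]*c["fy"]+c["cy"])
P=cloud(c);S=P[95:275,300:460].reshape(-1,3)
k=(np.abs(S[:,0]-.605)<.06)&(np.abs(S[:,1]-.145)<.06)
t=S[k&(S[:,2]>.255)&(S[:,2]<.33)];p=S[k&(S[:,2]>.165)&(S[:,2]<.2)]
for q in(t,p):
    print(len(q),q.min(0).round(3),q.max(0).round(3),np.median(q,0).round(3))
b=dict(np.load("top1.npz"));T=cloud(b)[175:202,262:302].reshape(-1,3)
e=np.array([.989,-.149]);n=np.array([.149,.989]);d=T[:,:2]-[.617,.1438]
k=(T[:,2]>.165)&(T[:,2]<.2);x=d@e;y=d@n
k&=(np.abs(y)<.032);print("pad x,y 3-97%",np.percentile(x[k],[3,50,97]).round(3),np.percentile(y[k],[3,50,97]).round(3))
E
```

```text
372.8668395020134 174.29378609914525
376.66422446806257 156.9419246483851
216 [0.593 0.106 0.27 ] [0.624 0.182 0.33 ] [0.616 0.141 0.319]
242 [0.572 0.101 0.168] [0.63  0.191 0.194] [0.602 0.147 0.184]
pad x,y 3-97% [-0.035 -0.011  0.013] [-0.027 -0.001  0.026]
```

View pics/s2c.png

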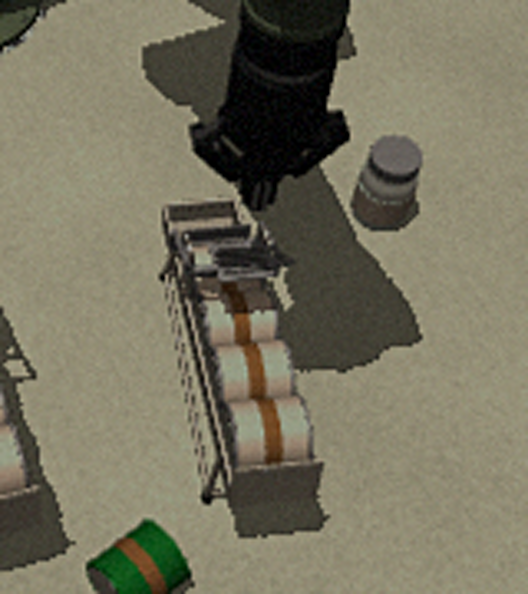

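The crop shows the shut fingertips at (260,195), directly above the pad at (245,260), which lies where expected. I'll lower to just above the pad and then press gradually.

Emit:
{"op": "servo_tool", "data": {"increments": [{"delta_pos": [0,0,0.03],"yaw": 0,"grip": 0},{"delta_pos": [0,0,0.055],"yaw": 0,"grip": 0},{"delta_pos": [0,0,0.07],"yaw": 0,"grip": 0},{"delta_pos": [0,0,0.077],"yaw": 0,"grip": 0},{"delta_pos": [0,0,0.082],"yaw": 0,"grip": 0},{"delta_pos": [-0.001,0,0.086],"yaw": 0,"grip": 0},{"delta_pos": [-0.002,0,0.09],"yaw": 0,"grip": 0},{"delta_pos": [-0.003,0,0.094],"yaw": 0,"grip": 0},{"delta_pos": [-0.004,0,0.098],"yaw": 0,"grip": 0},{"delta_pos": [-0.005,0,0.102],"yaw": 0,"grip": 0}]}}

```text
t: 3.15
tcp_pos: [0.6163, 0.1432, 0.2448]
ee_rot: [[-0.989, 0.149, 0.008], [0.149, 0.989, -0.0], [-0.008, 0.001, -1.0]]
ft_force: [3.6, -1.1, 7.5]
grip_width: -0.0002
grip_force: 3.5
```

Emit:
{"op": "servo_tool", "data": {"increments": [{"delta_pos": [0,0,0.005],"yaw": 0,"grip": 0},{"delta_pos": [0,0,0.01],"yaw": 0,"grip": 0},{"delta_pos": [0,0,0.015],"yaw": 0,"grip": 0},{"delta_pos": [0,0,0.019],"yaw": 0,"grip": 0},{"delta_pos": [0,0,0.022],"yaw": 0,"grip": 0},{"delta_pos": [0,0,0.022],"yaw": 0,"grip": 0}]}}

```text
t: 3.75
tcp_pos: [0.62, 0.143, 0.2252]
ee_rot: [[-0.989, 0.149, 0.017], [0.149, 0.989, -0.0], [-0.017, 0.002, -1.0]]
ft_force: [8.6, -1.2, 11.7]
grip_width: 0.0002
grip_force: 6.2
```

Emit:
{"op": "servo_tool", "data": {"increments": [{"delta_pos": [0.001,0,0.003],"yaw": 0,"grip": 0},{"delta_pos": [0.002,0,0.006],"yaw": 0,"grip": 0},{"delta_pos": [0.002,0,0.008],"yaw": 0,"grip": 0},{"delta_pos": [0.002,0,0.008],"yaw": 0,"grip": 0}]}}

```text
t: 4.15
tcp_pos: [0.6195, 0.1432, 0.2181]
ee_rot: [[-0.989, 0.15, 0.021], [0.15, 0.989, -0.0], [-0.021, 0.003, -1.0]]
ft_force: [12.5, -2.5, 11.8]
grip_width: -0.0002
grip_force: 7.3
```

```bash
python3 - <<'E'
from h import *
c=r.camera("scene");a=c["color"][95:275,300:460,::-1];cv2.imwrite("pics/s3c.png",cv2.resize(a,None,fx=3.3,fy=3.3,interpolation=cv2.INTER_CUBIC))
c=r.camera("top");a=c["color"][125:255,235:345,::-1];cv2.imwrite("pics/t3c.png",cv2.resize(a,None,fx=4.5,fy=4.5,interpolation=cv2.INTER_CUBIC))
E
```

```text
(no output)
```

View pics/s3c.png

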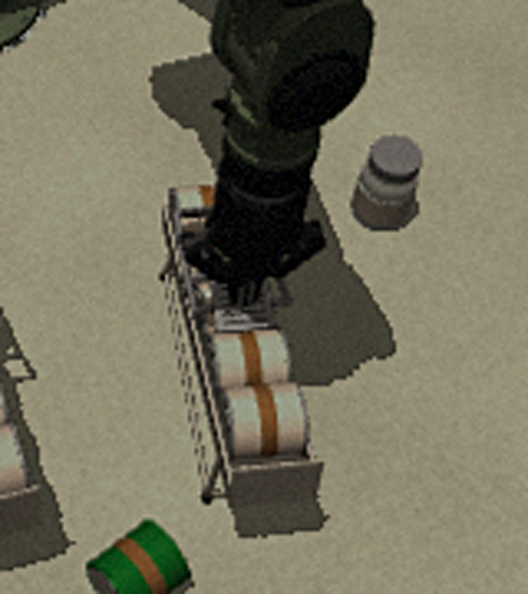

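A can now lies at the front lip, at (195,197) in the crop. I'll press a little further to be sure the lever is on its stop.

Emit:
{"op": "servo_tool", "data": {"increments": [{"delta_pos": [0,0,0.003],"yaw": 0,"grip": 0},{"delta_pos": [0,0,0.006],"yaw": 0,"grip": 0},{"delta_pos": [0,0,0.006],"yaw": 0,"grip": 0}]}}

```text
t: 4.55
tcp_pos: [0.6197, 0.1433, 0.2172]
ee_rot: [[-0.988, 0.149, 0.024], [0.149, 0.989, -0.0], [-0.024, 0.003, -1.0]]
ft_force: [1.6, -5.0, 39.0]
grip_width: -0.0003
grip_force: 18.7
```

The force has jumped to 39 N, so the lever is on its stop. Next I release it smoothly.

Emit:
{"op": "servo_tool", "data": {"increments": [{"delta_pos": [0,0,-0.006],"yaw": 0,"grip": 0},{"delta_pos": [0,0,-0.014],"yaw": 0,"grip": 0},{"delta_pos": [0.001,0,-0.022],"yaw": 0,"grip": 0},{"delta_pos": [0.003,0,-0.03],"yaw": 0,"grip": 0},{"delta_pos": [0.004,0,-0.038],"yaw": 0,"grip": 0},{"delta_pos": [0.005,0,-0.046],"yaw": 0,"grip": 0},{"delta_pos": [0.006,0,-0.055],"yaw": 0,"grip": 0},{"delta_pos": [0.006,0,-0.08],"yaw": 0,"grip": 0},{"delta_pos": [0.006,0,-0.12],"yaw": 0,"grip": 0},{"delta_pos": [0.006,0,-0.16],"yaw": 0,"grip": 0},{"delta_pos": [0.15,0,-0.2],"yaw": 0,"grip": 0},{"delta_pos": [0.15,0,-0.2],"yaw": 0,"grip": 0},{"delta_pos": [0.15,0,-0.2],"yaw": 0,"grip": 0},{"delta_pos": [0.15,0,-0.2],"yaw": 0,"grip": 0},{"delta_pos": [0.15,0,-0.2],"yaw": 0,"grip": 0}]}}

```text
t: 6.05
tcp_pos: [0.4629, 0.1661, 0.4069]
ee_rot: [[-0.989, 0.147, 0.003], [0.147, 0.989, -0.0], [-0.003, 0.0, -1.0]]
ft_force: [-0.1, -0.1, -0.2]
grip_width: -0.0002
grip_force: 0.0
```

```bash
python3 - <<'E'
from h import *
c=r.camera("scene");a=c["color"][95:275,300:460,::-1];cv2.imwrite("pics/s4c.png",cv2.resize(a,None,fx=3.3,fy=3.3,interpolation=cv2.INTER_CUBIC))
P=cloud(c);e=np.array([.989,-.149]);n=np.array([.149,.989]);d=P[...,:2]-[.617,.1438];x=d@e;y=d@n;z=P[...,2]
k=(abs(y)<.025)
for X in range(-180,170,10):
    q=z[k&(abs(x*1000-X)<5)&(z<.21)&(z>.04)];print(X,len(q),np.percentile(q,90).round(3) if len(q) else None,end="; ")
E
```

```text
-180 2 0.095; -170 18 0.104; -160 32 0.106; -150 33 0.106; -140 50 0.105; -130 50 0.099; -120 1 0.095; -110 71 0.112; -100 11 0.097; -90 3 0.11; -80 8 0.118; -70 10 0.121; -60 4 0.121; -50 14 0.112; -40 75 0.177; -30 35 0.182; -20 58 0.184; -10 78 0.188; 0 82 0.19; 10 83 0.192; 20 73 0.124; 30 14 0.118; 40 21 0.133; 50 33 0.139; 60 43 0.141; 70 58 0.141; 80 86 0.137; 90 161 0.128; 100 59 0.11; 110 39 0.083; 120 48 0.085; 130 45 0.087; 140 29 0.088; 150 0 None; 160 0 None;
```

View pics/s4c.png

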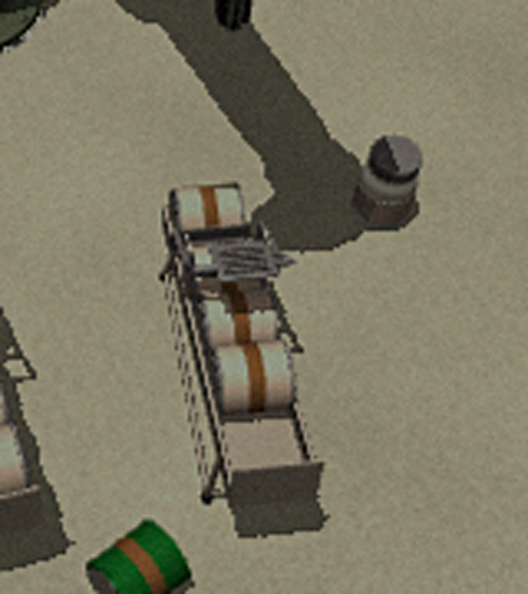

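The first can rests at the lip at (208,205), the pad is back up at (245,258), and the other cans have moved up with the last slot empty at (265,440). I'm handing in the job.

```bash
python3 -c "
from station import r
print(r.finish_job())"
```

```text
the job is handed in; nothing more can be done
None
```

I let one short can out and handed the job in: it rests at the front lip, the lever is fully back up, and the next can has rolled up to the shut gate.

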